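Set a trolley wheel's valve ready for the pump

TASK

The trolley wheel on the bench stand is to be pumped up. With your fingertips gently push its spokes, one after another, to turn the wheel until its valve stem is at the lowest point of the rim and points straight up at the hub, and leave the wheel at rest like that. Only push the spokes: grip and lift nothing, do not push on the tyre or the valve stem, and leave the reel, the bottle and the spanner where they are.

Things in the scene. Friction and masses are not known exactly. Their poses are not given: they have to be found in the camera images.
- stand: Blue steel bench stand, fixed. Origin: centre of the underside of its 260 x 420 x 12 mm base plate; x roughly away from the robot, y left, z up. It holds the wheel with its front looking to the stand's -x and 40 degrees upward, so the wheel leans back, its top away from the robot. One rear post, 40 mm and more behind the hub point, leans down and back.
- clamp_bar (a point): Middle of the stand's clamp bar, on the axle line 44 mm in front of the hub point; axes as the stand. The bar runs 400 mm along y across the wheel's front, 16 mm wide up the wheel's face, 12 mm thick, on 22 mm square posts at y = +-190 mm, 188 mm high. A finger among the spokes cannot pass it: work in the upper or the lower half of the wheel.
- hub (a point): Centre of the wheel (middle of the hub), fixed on the stand at height 160 mm on its x = y = 0 line; its axes are those of the stand (x away from robot, y left, z up).
- spokes: Five round white spokes, 12 mm thick, 72 degrees apart, from hub (radius 20 mm, 27 mm to front and back) to white rim (inside radius 105 mm), turning with the wheel. Origin at the hub point, z along the axle to the front; they lie at z = 21 mm, open for 40 mm behind. Spoke k = 0..4 points k x 72 degrees from x towards y; the valve stem lies along -x, midway between spokes 2 and 3.
- tyre: Black rubber tyre of the wheel, 322 mm outside diameter, 50 mm thick (25 mm to the front and back of the wheel's middle plane), inside radius 111 mm; turns with the wheel. Origin and axes as the spokes.
- valve: Valve stem: brass, 9 mm thick with an 11 mm black cap, parallel to the wheel's plane at z = 12 mm, standing inward from the rim (radius 109 mm) to radius 65 mm, pointing at the hub. Origin and axes as the spokes (origin at the hub point, the stem along -x at y = 0).
- valve_tip (a point): Tip of the valve stem's cap, at x = -65, y = 0, z = 12 mm in the axes of the spokes, which it shares.
- wheel (a joint): Wheel angle, rad: 0 with the valve stem lowest, pointing straight up at the hub (spoke 0 then points up the wheel's face); grows anticlockwise seen from the wheel's front (robot side), no stops, a turn is 6.283. Starts between 2.3 and 4.0, stem in the upper part. The wheel (about 1 kg) turns stiffly, about 0.12 N m, and stays where left; a slow push hardly coasts.
- reel: Loose film reel lying flat beside the stand on its left, 120 mm diameter, 34 mm high, aluminium flanges; origin at the centre of its underside. Bystander.
- bottle: Loose white bottle with a black cap, 56 mm diameter, 150 mm high, standing on the right of the stand; origin at the centre of its underside. Bystander.
- spanner: Loose steel spanner 160 mm long lying on the table to the left of the stand, nearer the robot than the reel; origin on its underside. Bystander.

How it is judged:
At the end, for the whole second after the job is handed in: The valve stem is in the lower part of the wheel with its tip within 9 mm sideways of straight below the hub (about 8 degrees either way), and the wheel is at rest (y of valve_tip in the frame of hub between -0.009 and 0.009 m and z of valve_tip in the frame of hub below -0.02 m and velocity of joint wheel between -0.05 and 0.05 rad/s); the robot touches nothing.
It fails at once if the tyre is pushed (over 4 N) (contact force between any of the fingers, the arm and tyre above 4 N).
It fails at once if the valve stem is pushed (over 4 N) (contact force between any of the fingers, the arm and valve above 4 N).
It fails at once if a spoke is gripped or forced (over 35 N) (contact force between the fingers and spokes above 35 N).
It fails at once if the reel, the bottle or the spanner is moved more than 20 mm or lifted (distance of any of reel, bottle, spanner from where it was at the start of the episode above 0.02 m).
It fails at once if the bottle is tipped (angle between bottle's own z axis and vertical above 0.35 rad).
It also fails if it takes over 50 s, if anything falls off the work surface, if the arm or the gripper's body presses on something with over 40 N, if the wrist force passes 120 N, or if a joint passes its speed limit or range.

ROBOT

A 7-joint arm with a two-finger parallel gripper is mounted at the origin on the work surface. World frame = base frame: x ahead of the robot, y to its left, z up, the work surface at z = 0. Lengths are in m, angles in rad, forces in N, time in s.
With the tool pointing down it reaches from about 0.4 to 0.875 m from the base axis. Payload 19.3 kg.
Tool frame: the origin (TCP) lies midway between the tips of the shut fingers; the grasp point (between the pads) lies 19 mm behind it; z points along the fingers, y is the line along which they close (so a half turn about z gives the same grasp; the last joint's range is limited). The gripper opens to 85 mm and grips with 20 to 120 N. Pads are 22 mm wide; open, the fingers measure 114 mm over their backs; the gripper's body (76 mm by 85 mm) begins 54 mm behind the grasp point. The pads swing forward as they close: fully open they stand 13 mm farther back than shut.
Start: joints at [-1.32, 0.521, -0.036, 1.599, 0.021, 1.021, -0.113], TCP at [0.197, 0.593, 0.231] pointing down, gripper open.
Joint ranges: [-2.91, 2.91], [-0.3, 2.13], [-1.5, 1.42], [0.17, 2.43], [-1.26, 4.41], [0.16, 1.93], [-2.52, 2.52]. Speed limits (rad/s): [1.89, 1.89, 2.39, 2.39, 3.01, 3.01, 3.01].

INTERFACE

Orientations are given as [roll, pitch, yaw] about the fixed x, y, z axes, in that order (R = Rz(yaw) Ry(pitch) Rx(roll)).
In Python, from workcell import * gives the robot as it stands. The module is installed in compiled form; this text tells all that it offers.
- The arm moves only by the tool play_rows, never from a script. Its argument "deltas" is a list of rows, each a list of 7 numbers: the shift along the tool's x, y, z in units of 500 mm (1.0 is 500 mm), then the turn, a rotation vector about the tool's x, y, z in units of 120 degrees (1.0 is 120 degrees), then the closure, from 0 (fully open) to 1 (shut). A call has 1 to 10 rows; each row is the pose to reach, as a shift and turn from the pose commanded when the call began, along the tool's axes at that moment; what a row does not reach only later rows make up. A row lasts 1/10 s, in which the tool goes at most 50 mm and 8.59 degrees, less where a joint would pass 70% of its speed; a pose out of reach is approached as far as the arm can. A call with a number of a shift or a turn outside -1 to 1 is refused whole. A call with a gripper value outside its range is refused whole. The fingers move at their own pace and stop on an object; "newtons" is the grip in N (left out, the last holds). Time passes only in rows, so rows that repeat a pose let the fingers close. It gives the time, the measured TCP pose, the force, the opening and the grip force at its end, in the units of the state.
- observe(): the state, without advancing time (a new reading comes with each control period).
- grab_frame(name): name is "scene" or "top" or "wrist"; returns the picture (384x512x3 uint8, red, green, blue); there is no depth.
- get_calibration(name): a dict with "fovy" (degrees; the focal length in pixels is half the picture's height over the tangent of half this angle, whatever the lens; pixels are square), "cx", "cy" (the principal point, pixels), "xyz" and "rotation" of the camera in the world. Camera axes: x right, y down, z forward; pixel columns grow to the right and rows downward; lengths in m; the calibration is good to about 2 mm. A picture is of the moment at which its call begins: read the wrist's pose just before it. get_calibration takes no time and is no camera call; for the wrist camera it gives the pose at the moment of the call.
- job_done(): hands the job in; it is judged then, once.
The state is a dict: "clock": time; "qpos": joint angles; "qd": joint speeds; "joint_efforts": joint torques, N m; "position": TCP position; "tool_rot": TCP orientation; "force": force on the tool from outside, world axes, zero at the start; "moment": the same for the moment, N m; "grip_width": finger opening in m; "finger_force": force on a finger pad.
Only numpy, scipy, OpenCV 4.12 (cv2) and the standard library are available. Lean on these libraries where they do the work, as an engineer would, in place of code of your own. Each camera call takes 0.05 s, during which the arm holds its last target. There are 200 camera calls.

## Working session

There is one attempt and no reset: what is moved stays moved. The work goes in short steps, Python scripts to look and compute and a tool call to move; the robot and the scene stay as the last step left them, time stands still between calls to the robot, and variables do not carry over. Pictures are saved under pics/ and viewed, at most 10 in all, crops included, and the job is handed in when it is done.

Besides the shell and the picture viewer there is one more tool, called after ">>>" as a command line: name --pt "numbers of a row" for each row, then --argument value for the rest. play_rows: Moves the arm, as the interface text tells. Its arguments: {"type":"object","properties":{"deltas":{"type":"array"},"newtons":{"type":"number"}},"required":["deltas"]}

```bash
mkdir -p pics; python3 - <<'E'
from workcell import *
import cv2,numpy as np
a=[]
for n in("scene","top"):
    f=grab_frame(n); np.save(f"pics/{n}.npy",f); a.append(f); c=get_calibration(n); print(n,c)
cv2.imwrite("pics/a.png",cv2.resize(np.vstack(a)[:,:,::-1],None,fx=.78,fy=.78) if 0 else a[0][:,:,::-1])
cv2.imwrite("pics/b.png",a[1][:,:,::-1])
s=observe();print(s["clock"],s["position"],s["tool_rot"])
E
```

```text
scene {'fovy': 50.47380922352423, 'cx': 253.97926399953934, 'cy': 192.8739765153954, 'xyz': array([ 0.97932853, -0.16475363,  1.00554162]), 'rotation': array([-2.62683717e+00,  1.37941176e-03,  1.19025996e+00])}
top {'fovy': 44.28263340884303, 'cx': 254.67917065013398, 'cy': 180.11913172597215, 'xyz': array([0.32935579, 0.0172862 , 1.46938061]), 'rotation': array([-3.00762626,  0.01425065, -1.58317734])}
0.1 [0.19702396 0.59280624 0.23079746] [-3.14055395e+00  7.62144976e-05  2.82074034e+00]
```

View pics/a.png

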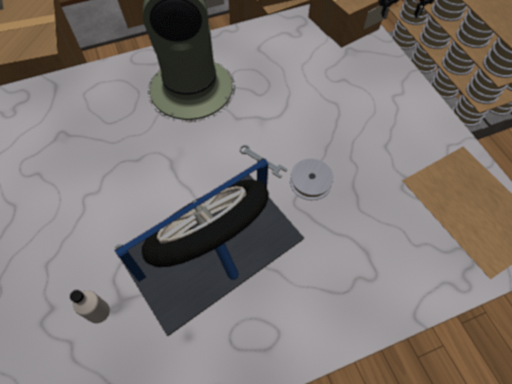

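View pics/b.png

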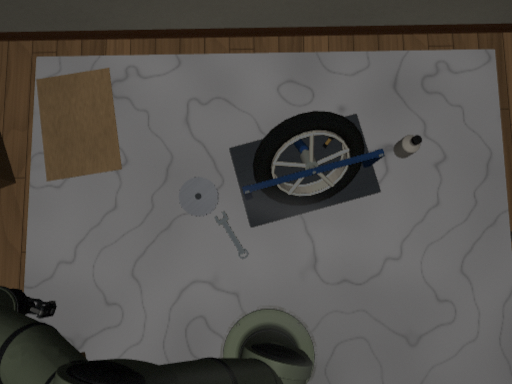

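The scene view shows the wheel on its stand, with the bottle at (85,300), the reel at (312,178) and the spanner at (265,160). In the top view the clamp bar runs from (246,191) to (383,153), the plate corners are near (230,148), (359,115), (380,190) and (250,226), and the brass valve is at (327,142), upper right.

```bash
cat > h.py <<'E'
import numpy as np,cv2
from scipy.spatial.transform import Rotation as R
def rays(c,px):
    f=192/np.tan(np.radians(c["fovy"]/2)); px=np.atleast_2d(px).astype(float)
    d=np.c_[(px[:,0]-c["cx"])/f,(px[:,1]-c["cy"])/f,np.ones(len(px))]
    return np.array(c["xyz"]),d@R.from_euler("xyz",c["rotation"]).as_matrix().T
def onplane(c,px,p,n):
    o,d=rays(c,px); n=np.array(n,float); return o+d*(((np.array(p)-o)@n)/(d@n))[:,None]
def proj(c,P):
    f=192/np.tan(np.radians(c["fovy"]/2)); q=(np.atleast_2d(P)-c["xyz"])@R.from_euler("xyz",c["rotation"]).as_matrix()
    return q[:,:2]/q[:,2:]*f+[c["cx"],c["cy"]]
s40,c40=np.sin(np.radians(40)),np.cos(np.radians(40))
def frame(yaw): # columns u(up face), y, n(front)
    return R.from_euler("z",yaw).as_matrix()@np.array([[s40,0,-c40],[0,1,0],[c40,0,s40]])
E
python3 - <<'E'
from h import *
from workcell import get_calibration
f=np.load("pics/top.npy");c=get_calibration("top")
hsv=cv2.cvtColor(f,cv2.COLOR_RGB2HSV)
blue=cv2.inRange(hsv,(105,140,40),(125,255,255))
n,l,st,ce=cv2.connectedComponentsWithStats(blue);print(st[1:][st[1:,4]>20],ce[1:][st[1:,4]>20])
big=1+st[1:,4].argmax(); r=cv2.minAreaRect(np.argwhere(l==big)[:,::-1].astype(np.float32));print(r)
e=onplane(c,[[246,190],[383,153]],[0,0,.194],[0,0,1]);print("bar",e,e.mean(0),np.linalg.norm(e[0]-e[1]))
p=onplane(c,[[230,148],[359,115],[380,190],[250,226]],[0,0,.012],[0,0,1]);print("plate",p,p.mean(0))
d=e[0]-e[1];print("yaw bar",np.arctan2(-d[0],d[1]));d=p[0]-p[1]+p[3]-p[2];print("yaw plate",np.arctan2(-d[0],d[1]))
br=cv2.inRange(hsv,(10,110,50),(30,255,255)); br[:, :255]=0;br[:110]=0;br[210:]=0;br[:,380:]=0
ys,xs=np.nonzero(br);print("brass",len(xs),xs.mean(),ys.mean())
x,y,w,h=225,95,170,140
cv2.imwrite("pics/c.png",cv2.resize(f[y:y+h,x:x+w,::-1],None,fx=4,fy=4,interpolation=cv2.INTER_CUBIC))
E
```

```text
[[299 144   9   8  40]
 [249 149 135  40 771]] [[302.375      147.275     ]
 [317.71984436 169.45006485]]
((315.94866943359375, 169.80838012695312), (7.365354061126709, 138.7515411376953), 75.00492095947266)
bar [[ 0.47468743  0.05728132  0.194     ]
 [ 0.57136746 -0.31894788  0.194     ]] [ 0.52302745 -0.13083328  0.194     ] 0.3884526166209068
plate [[ 0.62916472  0.11205101  0.012     ]
 [ 0.72930156 -0.29719363  0.012     ]
 [ 0.48961671 -0.35201988  0.012     ]
 [ 0.38380265  0.05178371  0.012     ]] [ 0.55797141 -0.1213447   0.012     ]
yaw bar 0.25152883755624006
yaw plate 0.2480887999849865
brass 23 327.5217391304348 141.2608695652174
```

View pics/c.png

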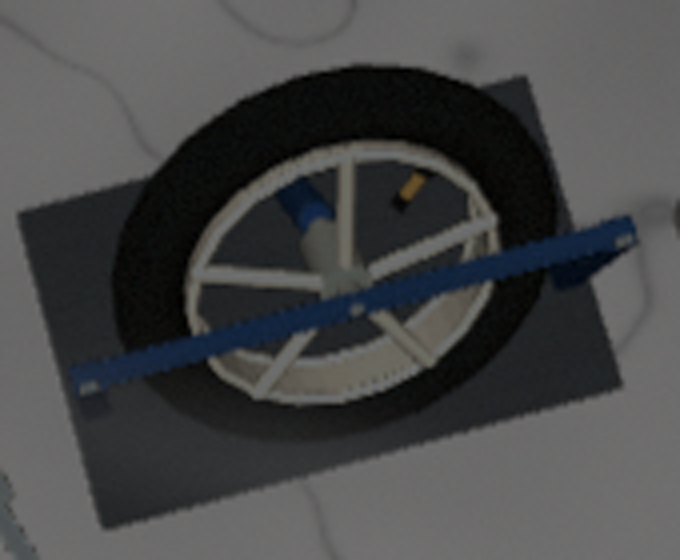

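The crop (4x, origin (225,95)) shows spoke ends at (347,165), (490,220), (430,360), (262,392) and (200,272). The brass valve is at (412,188), between the top and right spokes. I'll push spokes clockwise from the upper half.

```bash
cat >> h.py <<'E'
YAW=.25; H=np.array([.557,-.122,.16]); F=frame(YAW)
def wp(u,y,n): return H+F@np.array([u,y,n])
RT=np.c_[-F[:,0],F[:,1],-F[:,2]]
def delta(s,P,M=RT):
    A=R.from_euler("xyz",s["tool_rot"]).as_matrix()
    return np.round(np.r_[A.T@(P-np.array(s["position"]))/.5, R.from_matrix(A.T@M).as_rotvec()/np.radians(120)],4)
def where(s):
    A=R.from_euler("xyz",s["tool_rot"]).as_matrix()
    return np.round(1e3*F.T@(np.array(s["position"])-H),1), np.round(np.degrees(R.from_matrix(RT.T@A).as_rotvec()),1)
E
python3 - <<'E'
from h import *
from workcell import *
c=get_calibration("top"); C=np.array([225,95.])
sp=np.array([[347,165],[490,220],[430,360],[262,392],[200,272]])/4+C
P=(onplane(c,sp,H+F[:,2]*.021,F[:,2])-H)@F; print(P.round(3),np.degrees(np.arctan2(P[:,1],P[:,0])),np.hypot(P[:,0],P[:,1]))
v=(onplane(c,[[327.5,141.3]],H+F[:,2]*.012,F[:,2])-H)@F;print("valve",v,np.degrees(np.arctan2(v[:,1],v[:,0])))
s=observe();print(where(s))
for T in (wp(.085,.0,.16),wp(.085,.05,.10)): print(T,delta(s,T))
A=R.from_euler("xyz",s["tool_rot"]).as_matrix();print("up in tool",A.T@[0,0,.1])
E
```

```text
[[ 0.103 -0.01   0.021]
 [ 0.023 -0.104  0.021]
 [-0.093 -0.053  0.021]
 [-0.08   0.072  0.021]
 [ 0.046  0.099  0.021]] [  -5.38243677  -77.26719656 -150.49457264  137.98485129   65.1637272 ] [0.10338046 0.10641611 0.10734808 0.10806946 0.10942454]
valve [[ 0.06459875 -0.05266203  0.012     ]] [-39.18752052]
(array([-56.3, 781.6, 177.2]), array([14.3, 48.6, 30.6]))
[ 0.49118162 -0.13880619  0.3279598 ] [-1.0198 -1.2032 -0.193  -0.1193 -0.4051 -0.2546]
[ 0.52334522 -0.07898922  0.28939254] [-1.0431 -1.0693 -0.116  -0.1193 -0.4051 -0.2546]
up in tool [-7.62144975e-06 -1.03870577e-04 -9.99999458e-02]
```

>>> play_rows --pt "-0.02 -0.02 -0.1 0 0 0 1" --pt "-0.05 -0.06 -0.2 0 0 0 1" --pt "-0.12 -0.13 -0.24 -0.01 -0.04 -0.03 1" --pt "-0.18 -0.2 -0.26 -0.02 -0.08 -0.05 1" --pt "-0.24 -0.27 -0.28 -0.03 -0.12 -0.07 1" --pt "-0.3 -0.34 -0.3 -0.04 -0.16 -0.1 1" --pt "-0.36 -0.41 -0.3 -0.05 -0.2 -0.12 1" --pt "-0.42 -0.48 -0.3 -0.06 -0.24 -0.15 1" --pt "-0.48 -0.55 -0.3 -0.07 -0.26 -0.17 1" --pt "-0.54 -0.62 -0.3 -0.08 -0.28 -0.18 1" --newtons 20

```text
clock: 1.1
position: [0.3556, 0.2121, 0.3809]
tool_rot: [3.084, 0.605, -3.088]
force: [1.6, 0.2, 0.1]
grip_width: 0.0
finger_force: 0.0
```

```bash
cat > st.py <<'E'
import sys
from h import *
from workcell import *
s=observe();print(s["clock"],where(s),np.round(s["qpos"],2),np.round(s["force"],1),s["grip_width"])
a=[float(x)/1e3 for x in sys.argv[1:4]]
if a: print(delta(s,wp(*a)))
E
python3 st.py 70 30 130
```

```text
1.1 (array([ 96.9, 373.5, 228.2]), array([ 4.4, 15. ,  8.8])) [-1.2  -0.27  0.11  2.28  0.69  0.87  0.16] [1.6 0.2 0.1] 2.7358274486061824e-05
[-0.1085 -0.666   0.241  -0.0363 -0.1251 -0.0732]
```

>>> play_rows --pt "-0.02 -0.08 0.0 0 0 0 1" --pt "-0.04 -0.16 0.0 -0.01 -0.02 -0.02 1" --pt "-0.06 -0.25 0.0 -0.02 -0.05 -0.04 1" --pt "-0.08 -0.34 0.02 -0.03 -0.08 -0.06 1" --pt "-0.1 -0.43 0.04 -0.036 -0.11 -0.07 1" --pt "-0.1085 -0.51 0.08 -0.036 -0.125 -0.073 1" --pt "-0.1085 -0.59 0.12 -0.036 -0.125 -0.073 1" --pt "-0.1085 -0.65 0.14 -0.036 -0.125 -0.073 1" --pt "-0.1085 -0.666 0.16 -0.036 -0.125 -0.073 1" --pt "-0.1085 -0.666 0.16 -0.036 -0.125 -0.073 1"

```text
clock: 2.1
position: [0.4039, 0.1357, 0.3653]
tool_rot: [3.056, 0.745, -2.927]
force: [0.2, 0.4, -0.2]
grip_width: -0.0002
finger_force: 0.0
```

```bash
python3 st.py 70 32 60; python3 - <<'E'
from workcell import *
import cv2
cv2.imwrite("pics/w1.png",grab_frame("wrist")[:,:,::-1])
E
```

```text
2.1 (array([102.9, 287.6, 196.8]), array([-3.4,  7.2,  1.7])) [ 0.04 -0.3  -0.46  2.42 -0.22  0.26  1.56] [ 0.2  0.4 -0.2] -0.0002392650940355364
[ 0.0172 -0.5282  0.2475  0.0287 -0.0603 -0.0142]
```

View pics/w1.png

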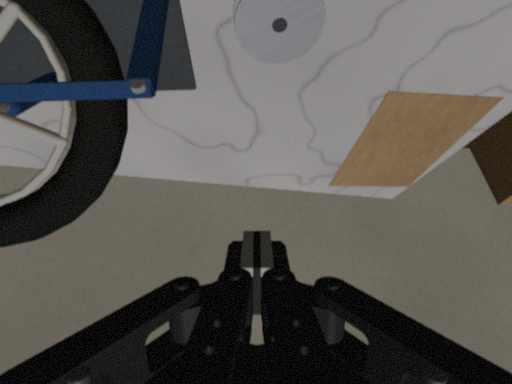

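The wrist view shows the bar end post at (140,88), the reel at (280,25) and the wheel at left. The full 50° tilt hits joint limits, so I'll use a steeper tool instead.

```bash
cat > st.py <<'E'
import sys
from h import *
from workcell import *
s=observe();print(s["clock"],where(s),np.round(s["qpos"],2),np.round(s["force"],1))
a=[float(x) for x in sys.argv[1:]]
if a: print(delta(s,wp(*[x/1e3 for x in a[:3]]),RT@R.from_euler("y",a[3],degrees=True).as_matrix()))
E
python3 st.py 110 32 100 25
```

```text
2.15 (array([103.1, 286.9, 196.6]), array([-3.5,  7.1,  1.5])) [ 0.05 -0.3  -0.46  2.42 -0.24  0.25  1.58] [-0.8 -0.3 -0.7]
[-0.0492 -0.5196  0.1581  0.031   0.1487 -0.006 ]
```

>>> play_rows --pt "0 -0.02 0 0.005 0.05 0 1" --pt "0 -0.04 0 0.01 0.1 0 1" --pt "-0.01 -0.1 0.01 0.02 0.149 0 1" --pt "-0.02 -0.17 0.03 0.03 0.149 -0.005 1" --pt "-0.03 -0.25 0.05 0.03 0.149 -0.005 1" --pt "-0.04 -0.33 0.07 0.03 0.149 -0.005 1" --pt "-0.05 -0.41 0.1 0.03 0.149 -0.005 1" --pt "-0.05 -0.48 0.13 0.03 0.149 -0.005 1" --pt "-0.05 -0.52 0.158 0.03 0.149 -0.005 1" --pt "-0.05 -0.52 0.158 0.03 0.149 -0.005 1"

```text
clock: 3.15
position: [0.5426, -0.0936, 0.3055]
tool_rot: [3.135, 0.428, -2.901]
force: [-0.5, 1.3, -0.0]
grip_width: 0.0001
finger_force: 0.0
```

```bash
python3 st.py 110 32 100 25;python3 st.py 90 32 60 25
```

```text
3.15 (array([107. ,  31.1,  98.8]), array([-0.1, 25.4,  0.5])) [ 0.29  0.16 -0.14  2.02 -0.26  0.59  2.16] [-0.5  1.3 -0. ]
[-0.0044  0.0019 -0.0047  0.0014 -0.0037 -0.0041]
3.15 (array([107. ,  31.1,  98.8]), array([-0.1, 25.4,  0.5])) [ 0.29  0.16 -0.14  2.02 -0.26  0.59  2.16] [-0.5  1.3 -0. ]
[-0.0027  0.0016  0.0848  0.0014 -0.0037 -0.0041]
```

```bash
python3 st.py 65 32 45 25;python3 st.py 65 32 12 25
```

```text
3.15 (array([107. ,  31.1,  98.8]), array([-0.1, 25.4,  0.5])) [ 0.29  0.16 -0.14  2.02 -0.26  0.59  2.16] [-0.5  1.3 -0. ]
[ 0.0296  0.0012  0.1333  0.0014 -0.0037 -0.0041]
3.15 (array([107. ,  31.1,  98.8]), array([-0.1, 25.4,  0.5])) [ 0.29  0.16 -0.14  2.02 -0.26  0.59  2.16] [-0.5  1.3 -0. ]
[ 0.0012  0.0012  0.1929  0.0014 -0.0037 -0.0041]
```

>>> play_rows --pt "0.001 0.001 0.03 0 -0.003 -0.004 1" --pt "0.001 0.001 0.06 0 -0.003 -0.004 1" --pt "0.001 0.001 0.09 0 -0.003 -0.004 1" --pt "0.001 0.001 0.11 0 -0.003 -0.004 1" --pt "0.001 0.001 0.13 0 -0.003 -0.004 1" --pt "0.001 0.001 0.15 0 -0.003 -0.004 1" --pt "0.001 0.001 0.17 0 -0.003 -0.004 1" --pt "0.001 0.001 0.185 0 -0.003 -0.004 1" --pt "0.001 0.001 0.193 0 -0.003 -0.004 1" --pt "0.001 0.001 0.193 0 -0.003 -0.004 1"

```text
clock: 4.15
position: [0.5809, -0.0807, 0.2195]
tool_rot: [3.139, 0.439, -2.888]
force: [0.5, 0.4, 0.1]
grip_width: 0.0001
finger_force: 0.0
```

```bash
for a in "66 15" "68 0" "66 -15" "62 -28" "55 -40" "45 -51" "38 -57"; do set -- $a; python3 st.py $1 $2 12 25; done
```

```text
4.15 (array([67. , 34.1, 12.7]), array([-0.3, 24.9, -0.1])) [ 0.26  0.33 -0.17  2.05 -0.29  0.37  2.19] [0.5 0.4 0.1]
[ 0.0014 -0.0382  0.0021  0.0021  0.0011  0.0015]
4.15 (array([67. , 34.1, 12.7]), array([-0.3, 24.9, -0.1])) [ 0.26  0.33 -0.17  2.05 -0.29  0.37  2.19] [0.5 0.4 0.1]
[-0.0021 -0.0682  0.0002  0.0021  0.0011  0.0015]
4.15 (array([67. , 34.1, 12.7]), array([-0.3, 24.9, -0.1])) [ 0.26  0.33 -0.17  2.05 -0.29  0.37  2.19] [0.5 0.4 0.1]
[ 0.0016 -0.0982  0.0018  0.0021  0.0011  0.0015]
4.15 (array([67. , 34.1, 12.7]), array([-0.3, 24.9, -0.1])) [ 0.26  0.33 -0.17  2.05 -0.29  0.37  2.19] [0.5 0.4 0.1]
[ 0.0089 -0.1242  0.005   0.0021  0.0011  0.0015]
4.15 (array([67. , 34.1, 12.7]), array([-0.3, 24.9, -0.1])) [ 0.26  0.33 -0.17  2.05 -0.29  0.37  2.19] [0.5 0.4 0.1]
[ 0.0217 -0.1482  0.0108  0.0021  0.0011  0.0015]
4.15 (array([67. , 34.1, 12.7]), array([-0.3, 24.9, -0.1])) [ 0.26  0.33 -0.17  2.05 -0.29  0.37  2.19] [0.5 0.4 0.1]
[ 0.0399 -0.1702  0.0191  0.0021  0.0011  0.0015]
4.15 (array([67. , 34.1, 12.7]), array([-0.3, 24.9, -0.1])) [ 0.26  0.33 -0.17  2.05 -0.29  0.37  2.19] [0.5 0.4 0.1]
[ 0.0527 -0.1821  0.025   0.0021  0.0011  0.0015]
```

>>> play_rows --pt "0 -0.01 0 0 0 0 1" --pt "0 -0.02 0 0 0 0 1" --pt "0 -0.03 0 0 0 0 1" --pt "0 -0.04 0 0 0 0 1" --pt "0 -0.05 0 0 0 0 1" --pt "0 -0.06 0 0 0 0 1" --pt "0 -0.07 0 0 0 0 1" --pt "0 -0.08 0 0 0 0 1" --pt "0.001 -0.09 0.001 0 0 0 1" --pt "0.002 -0.1 0.002 0 0 0 1"

```text
clock: 5.15
position: [0.5931, -0.1297, 0.2185]
tool_rot: [3.139, 0.439, -2.888]
force: [-1.7, 1.9, 0.1]
grip_width: -0.0002
finger_force: 1.0
```

```bash
python3 st.py 50 -46 12 25; python3 - <<'E'
from workcell import *
import cv2
f=grab_frame("top")
cv2.imwrite("pics/d.png",cv2.resize(f[95:235,225:395,::-1],None,fx=4,fy=4,interpolation=cv2.INTER_CUBIC))
E
```

```text
5.15 (array([ 66.1, -16.4,  12.3]), array([-0.3, 24.8, -0.1])) [ 0.38  0.37 -0.2   1.99 -0.31  0.41  2.3 ] [-1.7  1.9  0.1]
[ 0.0292 -0.0592  0.0138  0.0019  0.0014  0.0016]
```

View pics/d.png

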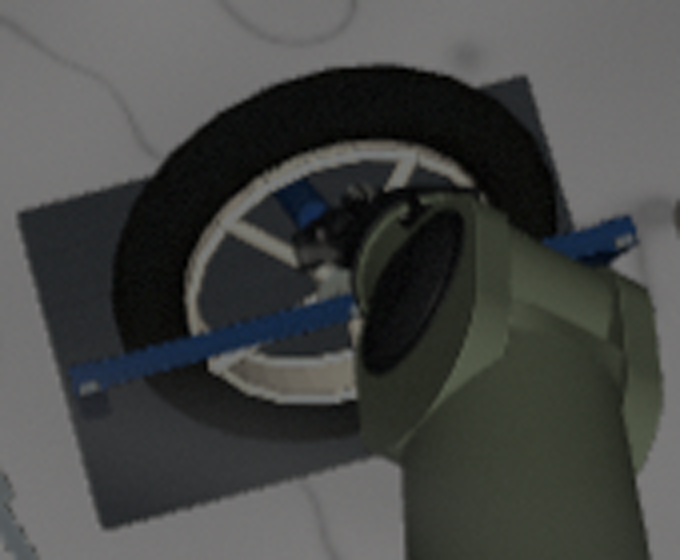

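The wheel is turning: the pushed spoke end is now at crop (405,165), the next one is at (235,225), and the finger sits between them.

>>> play_rows --pt "0.001 -0.01 0 0 0 0 1" --pt "0.003 -0.02 0.001 0 0 0 1" --pt "0.007 -0.028 0.003 0 0 0 1" --pt "0.011 -0.036 0.005 0 0 0 1" --pt "0.016 -0.044 0.007 0 0 0 1" --pt "0.022 -0.052 0.01 0 0 0 1" --pt "0.029 -0.059 0.014 0 0 0 1" --pt "0.036 -0.065 0.017 0 0 0 1" --pt "0.043 -0.071 0.02 0 0 0 1" --pt "0.043 -0.071 0.02 0 0 0 1"

```text
clock: 6.2
position: [0.5867, -0.1682, 0.1998]
tool_rot: [3.139, 0.439, -2.889]
force: [-0.3, -0.1, -0.8]
grip_width: -0.0
finger_force: 0.0
```

```bash
python3 st.py 50 -46 12 25; python3 - <<'E'
from workcell import *
import cv2
f=grab_frame("top")
cv2.imwrite("pics/e.png",cv2.resize(f[95:235,225:395,::-1],None,fx=4,fy=4,interpolation=cv2.INTER_CUBIC))
E
```

```text
6.2 (array([ 41.7, -52.2,  12.3]), array([-0.2, 24.9, -0.1])) [ 0.49  0.41 -0.24  1.99 -0.34  0.4   2.4 ] [-0.3 -0.1 -0.8]
[-0.0154  0.0123 -0.0065  0.0018  0.0011  0.0012]
```

View pics/e.png

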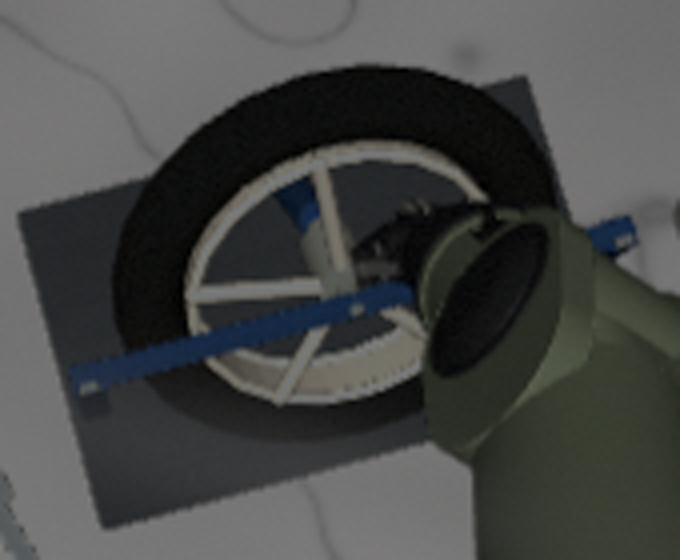

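Now the next spoke is at the top, end at crop (320,165), and the left one is at (195,293). I'll withdraw, go back left and repeat the stroke.

```bash
python3 st.py 67 43 12 25
```

```text
6.25 (array([ 42.1, -52. ,  12.2]), array([-0.2, 24.9, -0.1])) [ 0.49  0.41 -0.24  1.99 -0.34  0.4   2.4 ] [-0.2 -0.2 -0.8]
[-0.0459  0.1899 -0.0199  0.0018  0.0012  0.0013]
```

>>> play_rows --pt "-0.003 0.006 -0.01 0 0 0 1" --pt "-0.005 0.01 -0.05 0 0 0 1" --pt "-0.01 0.02 -0.1 0 0 0 1" --pt "-0.02 0.06 -0.12 0 0 0 1" --pt "-0.035 0.12 -0.12 0 0 0 1" --pt "-0.046 0.17 -0.12 0 0 0 1" --pt "-0.046 0.19 -0.12 0 0 0 1" --pt "-0.046 0.19 -0.09 0 0 0 1" --pt "-0.046 0.19 -0.06 0 0 0 1" --pt "-0.046 0.19 -0.02 0 0 0 1"

```text
clock: 7.25
position: [0.5797, -0.0717, 0.2197]
tool_rot: [3.14, 0.44, -2.888]
force: [0.3, -0.5, -0.1]
grip_width: -0.0001
finger_force: 0.0
```

>>> play_rows --pt "0 -0.01 0 0 0 0 1" --pt "0 -0.02 0 0 0 0 1" --pt "0 -0.03 0 0 0 0 1" --pt "0 -0.04 0 0 0 0 1" --pt "0 -0.05 0 0 0 0 1" --pt "0 -0.06 0 0 0 0 1" --pt "0 -0.07 0 0 0 0 1" --pt "0 -0.08 0 0 0 0 1" --pt "0 -0.09 0 0 0 0 1" --pt "0 -0.1 0 0 0 0 1"

```text
clock: 8.25
position: [0.5919, -0.12, 0.2191]
tool_rot: [3.139, 0.439, -2.888]
force: [-1.2, 1.5, -0.3]
grip_width: 0.0
finger_force: 0.9
```

```bash
python3 st.py 66 -16 12 25; python3 st.py 42 -52 12 25
```

```text
8.25 (array([67.3, -6.8, 11.7]), array([-0.3, 24.9, -0.1])) [ 0.39  0.36 -0.23  2.   -0.27  0.4   2.24] [-1.2  1.5 -0.3]
[ 0.0027 -0.0185  0.0005  0.0021  0.0012  0.0016]
8.25 (array([67.3, -6.8, 11.7]), array([-0.3, 24.9, -0.1])) [ 0.39  0.36 -0.23  2.   -0.27  0.4   2.24] [-1.2  1.5 -0.3]
[ 0.0465 -0.0904  0.0203  0.0021  0.0012  0.0016]
```

>>> play_rows --pt "0.001 -0.01 0 0 0 0 1" --pt "0.003 -0.02 0 0 0 0 1" --pt "0.004 -0.03 0.001 0 0 0 1" --pt "0.007 -0.04 0.003 0 0 0 1" --pt "0.011 -0.05 0.005 0 0 0 1" --pt "0.016 -0.06 0.007 0 0 0 1" --pt "0.022 -0.068 0.01 0 0 0 1" --pt "0.03 -0.076 0.013 0 0 0 1" --pt "0.038 -0.083 0.016 0 0 0 1" --pt "0.038 -0.083 0.016 0 0 0 1"

```text
clock: 9.25
position: [0.5884, -0.1643, 0.2032]
tool_rot: [3.139, 0.438, -2.889]
force: [-0.5, 0.8, 0.4]
grip_width: 0.0001
finger_force: 0.0
```

```bash
python3 st.py 67 50 12 25; python3 - <<'E'
from workcell import *
import cv2
f=grab_frame("top")
cv2.imwrite("pics/f.png",cv2.resize(f[95:235,225:395,::-1],None,fx=4,fy=4,interpolation=cv2.INTER_CUBIC))
E
```

```text
9.25 (array([ 46. , -48.8,  12.5]), array([-0.2, 24.9, -0.1])) [ 0.5   0.41 -0.27  1.98 -0.3   0.4   2.36] [-0.5  0.8  0.4]
[-0.039   0.1975 -0.0161  0.0018  0.001   0.0011]
```

View pics/f.png

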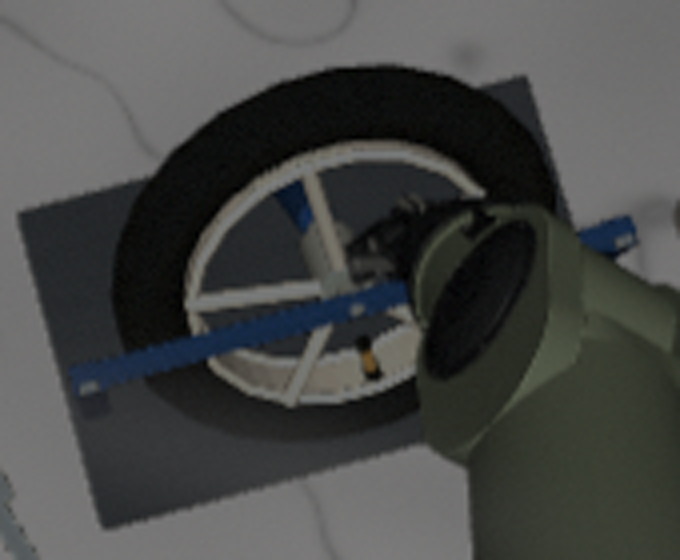

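The valve is now low at crop (368,358). The spoke ends are at (310,175), (195,302) and (293,400). I'll compute the remaining angle.

```bash
python3 - <<'E'
from h import *
from workcell import *
c=get_calibration("top"); C=np.array([225,95.])
sp=np.array([[310,172],[195,302],[293,400]])/4+C
P=(onplane(c,sp,H+F[:,2]*.021,F[:,2])-H)@F; print(np.degrees(np.arctan2(P[:,1],P[:,0]))-[0,72,144])
v=(onplane(c,np.array([[368,360]])/4+C,H+F[:,2]*.012,F[:,2])-H)@F;print("valve",v,180-(-np.degrees(np.arctan2(v[:,1],v[:,0]))) )
E
```

```text
[8.26792655 6.96954842 8.1311524 ]
valve [[-0.08584468 -0.00935126  0.012     ]] [6.21685088]
```

>>> play_rows --pt "-0.003 0.006 -0.01 0 0 0 1" --pt "-0.005 0.01 -0.05 0 0 0 1" --pt "-0.01 0.02 -0.1 0 0 0 1" --pt "-0.02 0.06 -0.12 0 0 0 1" --pt "-0.035 0.12 -0.12 0 0 0 1" --pt "-0.039 0.17 -0.12 0 0 0 1" --pt "-0.039 0.19 -0.12 0 0 0 1" --pt "-0.039 0.19 -0.09 0 0 0 1" --pt "-0.039 0.19 -0.05 0 0 0 1" --pt "-0.039 0.19 -0.016 0 0 0 1"

```text
clock: 10.3
position: [0.5792, -0.0681, 0.2193]
tool_rot: [3.14, 0.44, -2.888]
force: [-0.0, -0.2, -1.0]
grip_width: -0.0001
finger_force: 0.0
```

```bash
python3 st.py 67 21 12 25
```

```text
10.3 (array([67.8, 46.8, 11.4]), array([-0.2, 24.8, -0.2])) [ 0.29  0.32 -0.23  2.06 -0.2   0.35  2.09] [-0.  -0.2 -1. ]
[ 0.0022 -0.0515 -0.0006  0.0017  0.0016  0.0017]
```

>>> play_rows --pt "0.001 -0.01 0 0 0 0 1" --pt "0.001 -0.02 0 0 0 0 1" --pt "0.001 -0.027 0 0 0 0 1" --pt "0.001 -0.033 0 0 0 0 1" --pt "0.001 -0.038 0 0 0 0 1" --pt "0.001 -0.042 0 0 0 0 1" --pt "0.001 -0.045 0 0 0 0 1" --pt "0.001 -0.048 0 0 0 0 1" --pt "0.001 -0.051 0 0 0 0 1" --pt "0.001 -0.051 0 0 0 0 1"

```text
clock: 11.3
position: [0.5849, -0.0929, 0.2193]
tool_rot: [3.139, 0.439, -2.888]
force: [0.5, 1.3, 0.6]
grip_width: -0.0001
finger_force: 0.2
```

```bash
python3 st.py; python3 - <<'E'
from workcell import *
import cv2
f=grab_frame("top")
cv2.imwrite("pics/g.png",cv2.resize(f[95:235,225:395,::-1],None,fx=4,fy=4,interpolation=cv2.INTER_CUBIC))
E
```

```text
11.3 (array([67.4, 21.3, 11.9]), array([-0.3, 24.8, -0.1])) [ 0.35  0.34 -0.25  2.03 -0.22  0.37  2.15] [0.5 1.3 0.6]
```

View pics/g.png

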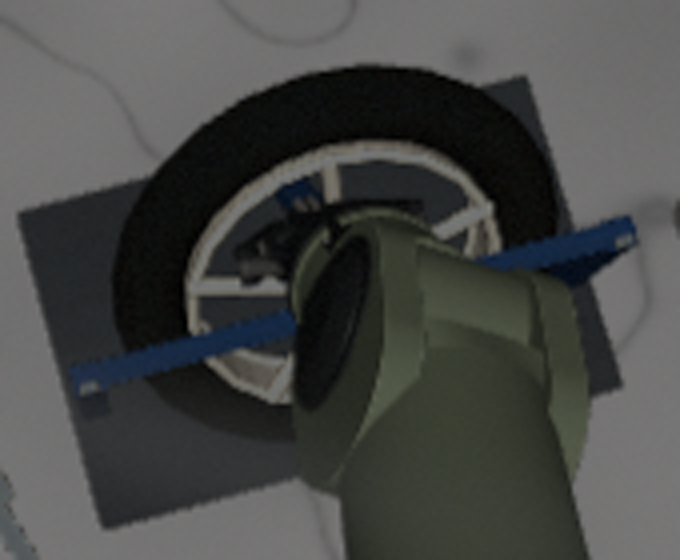

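The top spoke end is at crop (330,165), which puts it near 1°. I'll back off, retreat and check.

>>> play_rows --pt "0 0.006 0 0 0 0 1" --pt "0 0.016 0 0 0 0 1" --pt "0 0.02 -0.04 0 0 0 1" --pt "0 0.02 -0.1 0 0 0 1" --pt "0 0.02 -0.18 0 0 0 1" --pt "0 0.08 -0.25 0 0 0 1" --pt "0 0.16 -0.25 0 0 0 1" --pt "0 0.25 -0.25 0 0 0 1" --pt "0 0.34 -0.25 0 0 0 1" --pt "0 0.4 -0.25 0 0 0 1"

```text
clock: 12.35
position: [0.4819, 0.0902, 0.3333]
tool_rot: [3.139, 0.441, -2.885]
force: [0.3, -0.6, -0.0]
grip_width: 0.0003
finger_force: 0.0
```

```bash
python3 - <<'E'
from h import *
from workcell import *
f=grab_frame("top");c=get_calibration("top")
hsv=cv2.cvtColor(f,cv2.COLOR_RGB2HSV)
br=cv2.inRange(hsv,(10,110,50),(30,255,255)); m=np.zeros_like(br);m[110:210,255:380]=br[110:210,255:380]
ys,xs=np.nonzero(m);print(len(xs))
if len(xs):
    v=(onplane(c,[[xs.mean(),ys.mean()]],H+F[:,2]*.012,F[:,2])-H)@F;print(v,np.degrees(np.arctan2(-v[:,1],-v[:,0])))
print(observe()["clock"],observe()["qd"])
cv2.imwrite("pics/h.png",cv2.resize(f[95:235,225:395,::-1],None,fx=4,fy=4,interpolation=cv2.INTER_CUBIC))
E
```

```text
13
[[-0.08629334  0.00326462  0.012     ]] [-2.16656159]
12.4 [ 0.05167004  0.01468654  0.07203229 -0.01669673 -0.10117941  0.00205661
  0.23293977]
```

View pics/h.png

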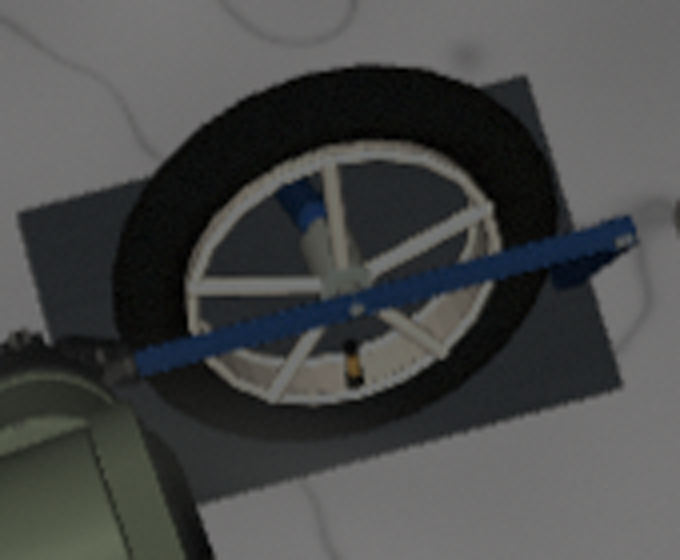

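The valve is at crop (353,360), within about 2° of straight down (tolerance 8°), and the arm is clear of the wheel. I'll let it settle, then hand in.

>>> play_rows --pt "0 0.03 -0.03 0 0 0 1" --pt "0 0.05 -0.05 0 0 0 1" --pt "0 0.05 -0.05 0 0 0 1" --pt "0 0.05 -0.05 0 0 0 1" --pt "0 0.05 -0.05 0 0 0 1"

```text
clock: 12.9
position: [0.4667, 0.108, 0.3551]
tool_rot: [3.139, 0.439, -2.889]
force: [0.7, -0.6, -0.0]
grip_width: -0.0
finger_force: 0.0
```

```bash
python3 -c "
from h import *
from workcell import *
c=get_calibration('top');sp=np.array([[330,165],[490,213],[440,355],[275,398],[195,287]])/4+[225,95]
P=(onplane(c,sp,H+F[:,2]*.021,F[:,2])-H)@F; print(np.degrees(np.arctan2(P[:,1],P[:,0]))-[0,-72,-144,144,72])
print(job_done())"
```

```text
[ 0.81615211 -2.09364225 -2.37787073  0.58471735 -0.0217955 ]
the job is handed in; nothing more can be done
None
```

The job is handed in at about 13 s: the camera put the valve stem within about 2° of straight below the hub (8° allowed), with the arm clear of the wheel, but the hand-in call returned no verdict.

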